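# Hang the capsule caddy on its keyhole stud

## Task

Hang the empty coffee-capsule caddy on the free stud of the oak organiser board: slip the round end of the keyhole in its back over the stud's head, press it gently in against the sprung collar and slide it straight down until it is fully home and locked behind the head, then let go. Feel for the stud, since where it is clamped along its track and how far it is screwed out differ; never push harder than 25 N, and do not knock the espresso cup or the honey jar about.

Things in the scene. Friction and masses are not known exactly. Their poses are not given: they have to be found in the camera images.
- track_mid (a point): Point on the oak board's front face, in its aluminium T-track, 142 mm above the worktop, 60 mm right of the board's middle; x points into the board, y along the track to the left, z up. The free stud is clamped in the track within 24 mm to either side of this point, at exactly this height, and screwed out by hand: its 14 mm head has its back 8.5 to 11.5 mm off the board; where is not measured
- organiser: Fixed oak board 270 wide, 174 high, 18 mm thick on a steel foot (origin under its middle); x into the board, y left. The stud: domed head 4.8 mm thick, neck 7 mm across; behind the head a black sprung collar 25 mm across, its face 2.5 mm from the head's back, yields 2.4 N/mm after 2 N and stops hard after 2.5 mm. A full caddy hangs fixed 145 mm left of track_mid
- caddy_mid (a point): Centre (half-way up) of the empty loose sage-green capsule caddy: open-topped box 54 mm wide (y), 54 mm deep (x), 105 mm high, about 0.2 kg. It stands upright on the worktop, low-cut front to -x and back to +x of its own axes, z up. Grip it across its width, on the outsides of the two side walls near the top
- caddy_entry (a point): Centre of the round end (20 mm wide) of the keyhole, on the outer face of the caddy's 4 mm back plate: 56 mm above the underside, 27 mm behind the caddy's middle; axes as the caddy's. The 10 mm wide slot runs up from it. Two rubber bumpers near the bottom stand 3 mm out of the back
- caddy_seat (a point): Where the middle of the stud's neck lies when the caddy is fully home, at the upper end of the slot: on the outer face of the back plate, 74 mm above the underside, 18 mm straight above caddy_entry. The collar presses the plate against the head, so the caddy does not drop home by itself
- caddy: The empty caddy; origin at the centre of its underside, axes as at caddy_mid
- espresso_cup: White espresso cup, 59 mm across, 55 mm high, left of the work; origin at its underside. Leave alone
- honey_jar: Honey jar with a yellow lid, 57 mm across, 95 mm high, on the right; origin at its underside. Leave alone
Not all that is in view belongs to the job. Of the things that look like the caddy, take the one that is farthest to the robot's left at the start.

How it is judged:
By the outcome, as a careful person would: the job done as asked, in the order asked, and still so for the second after the job is handed in, with the robot touching nothing.
It also fails if it takes over 61 s, if anything falls off the work surface, if the arm or the gripper's body presses on something with over 40 N, if the wrist force passes 120 N, or if a joint passes its speed limit or range.

## Robot

A 7-joint arm with a two-finger parallel gripper is mounted at the origin on a cart in front of the work surface, level with it; the furniture and walls round the work are solid. World frame = base frame: x ahead of the robot, y to its left, z up, the work surface at z = 0. Lengths are in m, angles in rad, forces in N, time in s.
With the tool pointing down it reaches from about 0.425 to 0.825 m from the base axis. Payload 3.6 kg.
Tool frame: the origin (TCP) lies on the front face of the gripper's body, between the roots of the fingers; the fingertips stand 73 mm ahead of it and the grasp point (between the pads) lies 54 mm ahead of it; z points along the fingers, y is the line along which they close (so a half turn about z gives the same grasp; the last joint's range is limited). The gripper opens to 85 mm and grips with 20 to 120 N. Pads are 22 mm wide; open, the fingers measure 114 mm over their backs; the gripper's body (76 mm by 85 mm) begins 54 mm behind the grasp point. The pads swing forward as they close: fully open they stand 13 mm farther back than shut.
Start: joints at [1.246, 0.615, -0.013, 1.423, 0.008, 1.103, -0.04], TCP at [0.191, -0.621, 0.304] pointing down, gripper open.
Joint ranges: [-3.12, 3.12], [-0.3, 2.06], [-1.34, 1.32], [0.26, 2.42], [-1.36, 4.5], [0.01, 1.98], [-2.84, 2.84]. Speed limits (rad/s): [2.79, 2.79, 3.14, 3.14, 3.14, 3.14, 3.14].

## Interface

Orientations are given as [roll, pitch, yaw] about the fixed x, y, z axes, in that order (R = Rz(yaw) Ry(pitch) Rx(roll)).
In Python, from plant import * gives the robot as it stands. The module is installed in compiled form; this text tells all that it offers.
- The arm moves only by the tool move_arm, never from a script. Its argument "moves" is a list of rows, each a list of 7 numbers: the shift along the tool's x, y, z in m, then the turn, a rotation vector about the tool's x, y, z in rad, then the closure in counts, from 0 (fully open) to 255 (shut). A call has 1 to 8 rows; each row is the pose to reach, as a shift and turn from the pose commanded when the call began, along the tool's axes at that moment; what a row does not reach only later rows make up. A row lasts 1/12 s, in which the tool goes at most 41.7 mm and 7.16 degrees, less where a joint would pass 70% of its speed; a pose out of reach is approached as far as the arm can. A call with a gripper value outside its range is refused whole. The fingers move at their own pace and stop on an object; "grip_force" is the grip in N (left out, the last holds). Time passes only in rows, so rows that repeat a pose let the fingers close. It gives the time, the measured TCP pose, the force, the opening and the grip force at its end, in the units of the state.
- state(): the state, without advancing time (a new reading comes with each control period).
- capture(name): name is "side" or "top" or "wrist"; returns the picture (480x640x3 uint8, red, green, blue); there is no depth.
- camera_params(name): a dict with "mtx" (3x3 intrinsics, pixels), "R" (3x3) and "t" (3): a world point X has camera coordinates R X + t. Camera axes: x right, y down, z forward; pixel columns grow to the right and rows downward; lengths in m; the calibration is good to about 2 mm. A picture is of the moment at which its call begins: read the wrist's pose just before it. camera_params takes no time and is no camera call; for the wrist camera it gives the pose at the moment of the call.
- sign_off(): hands the job in; it is judged then, once.
The state is a dict: "time": time; "qpos": joint angles; "dq": joint speeds; "tau": joint torques, N m; "tcp_pos": TCP position; "ee_rot": TCP orientation; "wrist_force": force on the tool from outside, world axes, zero at the start; "wrist_torque": the same for the moment, N m; "gripper_width": finger opening in m; "gripper_force": force on a finger pad.
Only numpy, scipy, OpenCV 4.12 (cv2) and the standard library are available. Lean on these libraries where they do the work, as an engineer would, in place of code of your own. Each camera call takes 0.05 s, during which the arm holds its last target. There are 200 camera calls.

## Working session

There is one attempt and no reset: what is moved stays moved. The work goes in short steps, Python scripts to look and compute and a tool call to move; the robot and the scene stay as the last step left them, time stands still between calls to the robot, and variables do not carry over. Pictures are saved under pics/ and viewed, at most 10 in all, crops included, and the job is handed in when it is done.

Besides the shell and the picture viewer there is one more tool, called after "Request:" by a JSON object that holds its "name" and its "arguments". move_arm: Moves the arm, as the interface text tells. Its arguments: {"type":"object","properties":{"moves":{"type":"array","items":{"type":"array","items":{"type":"number"}}},"grip_force":{"type":"number"}},"required":["moves"]}

```bash
mkdir -p pics; python3 - <<'E'
from plant import *
import cv2,numpy as np
s=state();print(s['time'],s['tcp_pos'],s['ee_rot'],s['wrist_force'],s['gripper_width'])
for n in("side","top"):
    im=capture(n);cv2.imwrite(f"pics/{n}0.png",im[:,:,::-1])
    p=camera_params(n);print(n,p['mtx'].tolist(),np.round(p['R'],4).tolist(),np.round(-p['R'].T@p['t'],3))
E
```

```text
0.0 [ 0.19119696 -0.62062794  0.30272188] [-3.13898212e+00  3.28983823e-05  2.98880762e-01] [-0.20104124  0.10000284 -0.82765108] 0.08529679636436933
side [[557.9201855298479, 0.0, 317.4703830795567], [0.0, 557.9201855298479, 240.65482486146172], [0.0, 0.0, 1.0]] [[-0.9956, -0.092, 0.0172], [-0.0496, 0.3627, -0.9306], [0.0794, -0.9274, -0.3657]] [0.344 0.836 0.557]
top [[619.6311580116349, 0.0, 327.74352328095944], [0.0, 619.6311580116349, 235.27356340214044], [0.0, 0.0, 1.0]] [[0.1538, -0.9881, 0.008], [-0.9071, -0.1444, -0.3954], [0.3918, 0.0535, -0.9185]] [-0.125 -0.393  1.484]
```

View pics/side0.png

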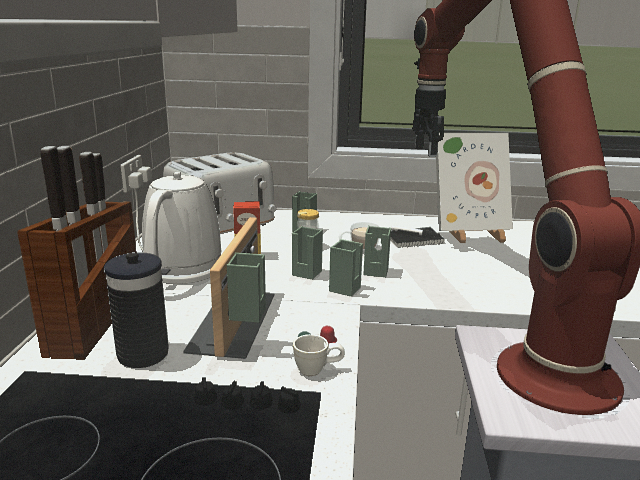

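View pics/top0.png

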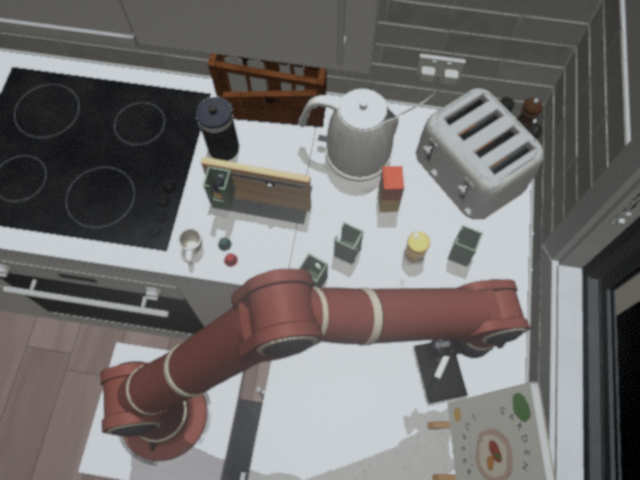

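The side view shows the board at (235,285) with the fixed full caddy at (246,285), and loose caddies near (345,267), (307,252), (377,252) and (304,205). In the top view they are at about (313,270), (347,242) and (463,245), with the stud near (268,183). I'll zoom in.

```bash
cat > h.py <<'E'
from plant import *
import cv2,numpy as np
from scipy.spatial.transform import Rotation as Ro
def ray(n,u,v,p=None):
    p=p or camera_params(n);d=p['R'].T@np.linalg.inv(p['mtx'])@[u,v,1.];return -p['R'].T@p['t'],d/np.linalg.norm(d)
def onz(n,u,v,z,p=None):
    c,d=ray(n,u,v,p);return c+d*(z-c[2])/d[2]
def tri(obs):
    A=np.zeros((3,3));b=np.zeros(3)
    for n,u,v in obs:
        c,d=ray(n,u,v);P=np.eye(3)-np.outer(d,d);A+=P;b+=P@c
    x=np.linalg.solve(A,b);return x,[np.linalg.norm(np.cross(x-ray(n,u,v)[0],ray(n,u,v)[1])) for n,u,v in obs]
def proj(n,X,p=None):
    p=p or camera_params(n);q=p['mtx']@(p['R']@np.asarray(X,float)+p['t']);return q[:2]/q[2]
E
python3 - <<'E'
import cv2,numpy as np
s=cv2.imread("pics/side0.png");t=cv2.imread("pics/top0.png")
a=cv2.resize(s[180:360,190:400],None,fx=3.3,fy=3.3,interpolation=cv2.INTER_CUBIC)
b=cv2.resize(t[140:300,180:380],None,fx=4,fy=3.7,interpolation=cv2.INTER_CUBIC)
cv2.imwrite("pics/sc.png",a);cv2.imwrite("pics/tc.png",b)
E
```

```text
(no output)
```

View pics/sc.png

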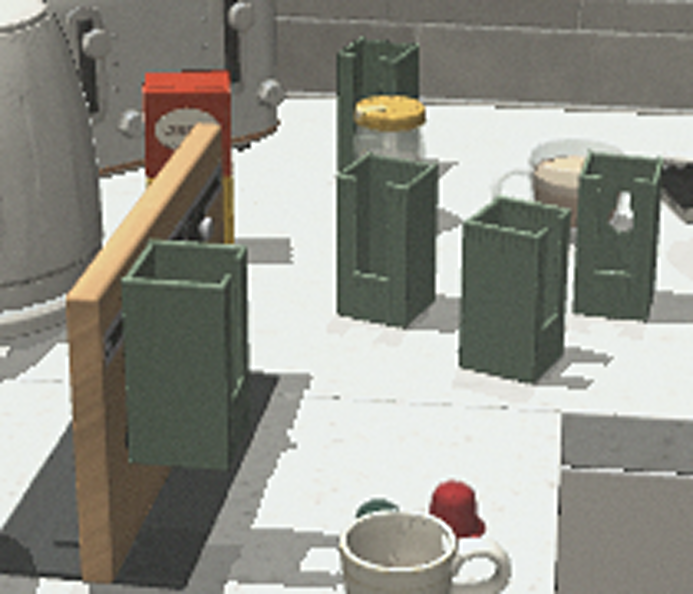

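View pics/tc.png

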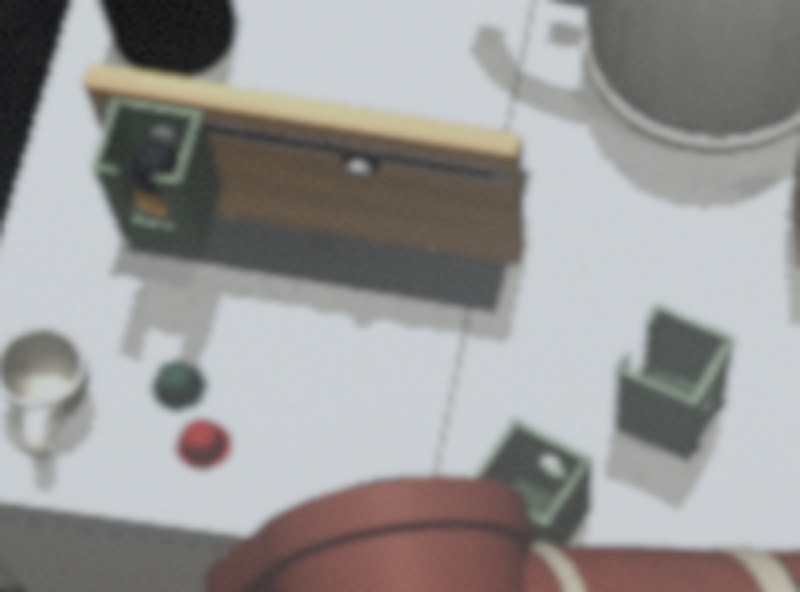

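The crops show the target, the leftmost loose caddy, at side-crop top corners (468,224), (545,237), (570,208), (498,200). Its low-cut front is the narrow right face. In the top crop the keyhole glint is at (550,465) in the upper-right wall, which is its back. The stud head is at top-crop (358,165) and side-crop (207,228).

```bash
python3 - <<'E'
from h import *
S=lambda u,v:(190+(u+.5)/3.3-.5,180+(v+.5)/3.3-.5)
T=lambda u,v:(180+(u+.5)/4-.5,140+(v+.5)/3.7-.5)
print("caddy top side")
for c in [(466,223),(545,237),(571,208),(498,200)]: print(onz("side",*S(*c),.105).round(4))
print("bottom");
for c in [(461,367),(533,381),(562,349)]: print(onz("side",*S(*c),0).round(4))
print("top cam");
for c in [(517,422),(592,464)]: print(onz("top",*T(*c),.105).round(4))
print("stud",tri([("top",*T(358,164)),("side",*S(207,228))]))
print("board top edge front R/L (top cam), z=.174?");
for z in(.174,.18):
  for c in [(520,155),(88,91)]: print(z,onz("top",*T(*c),z).round(4))
  for c in [(520,137),(90,66)]: print(z,'back',onz("top",*T(*c),z).round(4))
  for c in [(222,128),(103,300),(70,296)]: print(z,'side',onz("side",*S(*c),z).round(4))
print("board bottom front right tri",tri([("top",*T(520,155)),("side",*S(222,128))]))
print("cup",onz("side",*S(397,545),.055),"jar",onz("top",418,240,.095))
print("caddy2")
for c in [(655,308),(733,342),(690,400)]: print(onz("top",*T(*c),.105).round(4))
E
```

```text
caddy top side
[ 0.4102 -0.2761  0.105 ]
[ 0.3582 -0.2591  0.105 ]
[ 0.3424 -0.3121  0.105 ]
[ 0.3916 -0.3201  0.105 ]
bottom
[ 0.4109 -0.2766  0.    ]
[ 0.3618 -0.262   0.    ]
[ 0.3437 -0.3129  0.    ]
top cam
[ 0.4083 -0.2757  0.105 ]
[ 0.3867 -0.3244  0.105 ]
stud (array([ 0.55680858, -0.15312056,  0.1440786 ]), [np.float64(0.0012901420461756347), np.float64(0.001290142046175653)])
board top edge front R/L (top cam), z=.174?
0.174 [ 0.5647 -0.2526  0.174 ]
0.174 [0.5701 0.0128 0.174 ]
0.174 back [ 0.5777 -0.2504  0.174 ]
0.174 back [0.5886 0.016  0.174 ]
0.174 side [ 0.5638 -0.2444  0.174 ]
0.174 side [0.5723 0.0194 0.174 ]
0.174 side [0.5897 0.0168 0.174 ]
0.18 [ 0.5615 -0.2533  0.18  ]
0.18 [0.5669 0.0109 0.18  ]
0.18 back [ 0.5745 -0.2511  0.18  ]
0.18 back [0.5853 0.0141 0.18  ]
0.18 side [ 0.5604 -0.2275  0.18  ]
0.18 side [0.5687 0.0321 0.18  ]
0.18 side [0.5859 0.0296 0.18  ]
board bottom front right tri (array([ 0.56573468, -0.25235145,  0.17133206]), [np.float64(0.0003362923186884072), np.float64(0.0003362923186883235)])
cup [0.4219633  0.03713559 0.055     ] jar [ 0.48921264 -0.53124484  0.095     ]
caddy2
[ 0.5014 -0.3455  0.105 ]
[ 0.4846 -0.3958  0.105 ]
[ 0.4398 -0.3757  0.105 ]
```

```bash
cat >> h.py <<'E'
def go(pos,yaw,ref=None):
    """shift & rotvec in current tool axes to world TCP pos, tool-down with yaw"""
    s=state();R0=Ro.from_euler('xyz',s['ee_rot']);R1=Ro.from_euler('xyz',[np.pi,0,yaw])
    print("now",s['time'],s['tcp_pos'].round(4),s['ee_rot'].round(4),"F",s['wrist_force'].round(2))
    print("row",(R0.inv().apply(np.array(pos)-s['tcp_pos'])).round(4),(R0.inv()*R1).as_rotvec().round(4))
E
python3 -c "
from h import *
go([.377,-.294,.29],-.33)"
```

```text
now 0.1 [ 0.1912 -0.6207  0.3028] [-3.1392  0.      0.2989] F [0.24 0.23 0.11]
row [ 0.2737 -0.2575  0.0134] [-0.0023  0.0008  0.6289]
```

Request:
{"name": "move_arm", "arguments": {"moves": [[0.274,-0.257,0.013,0,0,0.629,0],[0.274,-0.257,0.013,0,0,0.629,0],[0.274,-0.257,0.013,0,0,0.629,0],[0.274,-0.257,0.013,0,0,0.629,0],[0.274,-0.257,0.013,0,0,0.629,0],[0.274,-0.257,0.013,0,0,0.629,0],[0.274,-0.257,0.013,0,0,0.629,0],[0.274,-0.257,0.013,0,0,0.629,0]]}}

```text
time: 0.77
tcp_pos: [0.357, -0.3297, 0.2921]
ee_rot: [-3.141, 0.0, -0.33]
wrist_force: [1.3, 0.3, -0.2]
gripper_width: 0.0851
gripper_force: 0.0
```

```bash
python3 -c "
from h import *
go([.377,-.294,.29],-.33)"
```

```text
now 0.7667 [ 0.357  -0.3297  0.2921] [-3.1413e+00  5.0000e-04 -3.3020e-01] F [ 1.33  0.3  -0.25]
row [ 0.0074 -0.0403  0.0021] [-0.0003  0.0005 -0.0002]
```

Request:
{"name": "move_arm", "arguments": {"moves": [[0.007,-0.037,0.002,0,0,0,0],[0.007,-0.037,0.002,0,0,0,0],[0.007,-0.037,0.002,0,0,0,0],[0.007,-0.037,0.002,0,0,0,0]]}}

```text
time: 1.1
tcp_pos: [0.3747, -0.2994, 0.2902]
ee_rot: [3.141, 0.001, -0.33]
wrist_force: [0.3, -1.1, 0.2]
gripper_width: 0.0854
gripper_force: 0.0
```

```bash
python3 -c "
from h import *
go([.377,-.294,.29],-.33)
p=camera_params('wrist');print(-p['R'].T@p['t'],p['R'],p['mtx'])
import json;json.dump({k:np.asarray(v).tolist() for k,v in p.items() if k in('mtx','R','t')},open('w1.json','w'))
cv2.imwrite('pics/w1.png',capture('wrist')[:,:,::-1])
cv2.imwrite('pics/top1.png',capture('top')[:,:,::-1]);
print(proj('wrist',[.377,-.294,.105]),state()['tcp_pos'])
"
```

```text
now 1.1 [ 0.3747 -0.2994  0.2902] [ 3.141e+00  6.000e-04 -3.301e-01] F [ 0.34 -1.06  0.19]
row [ 0.0004 -0.0059  0.0002] [ 0.0006  0.0006 -0.0001]
[ 0.4376055  -0.3201457   0.36033413] [[-3.24001901e-01 -9.46056414e-01 -1.73730968e-04]
 [-9.12189103e-01  3.12354445e-01  2.65227714e-01]
 [-2.50866115e-01  8.60927592e-02 -9.64185786e-01]] [[367.24014997   0.         313.79342504]
 [  0.         367.24014997 243.41468287]
 [  0.           0.           1.        ]]
[304.85411778 237.18442026] [ 0.37407794 -0.30059402  0.29032744]
```

View pics/w1.png

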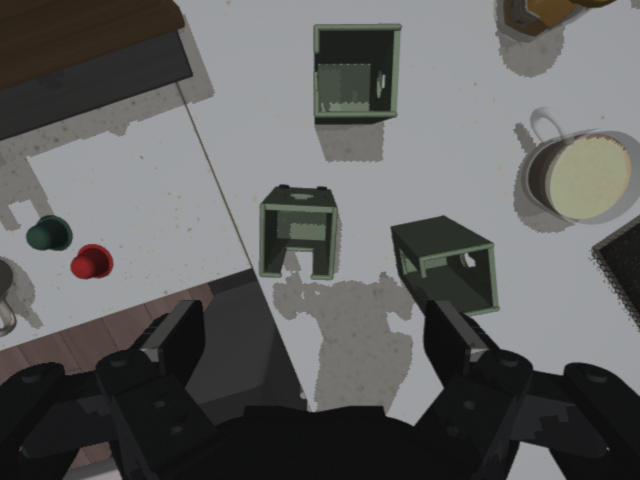

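The wrist view shows the target caddy with its rim corners at about (262,206), (336,207), (334,278) and (261,277). Bumpers and back are at the top of the picture and the low front is at the bottom.

```bash
python3 - <<'E'
from h import *
import json
p={k:np.array(v) for k,v in json.load(open('w1.json')).items()}
im=cv2.imread('pics/w1.png');g=cv2.cvtColor(im,cv2.COLOR_BGR2HSV)
sub=im[180:300,240:355].astype(int)
m=((sub[...,1]>sub[...,2]+12)&(sub[...,1]>95)).astype(np.uint8)
ys,xs=np.nonzero(m);pts=np.c_[xs+240,ys+180]
W=np.array([onz('wrist',u,v,.105,p)[:2] for u,v in pts],np.float32)
r=cv2.minAreaRect(W*1000);print(len(W),r)
B=cv2.boxPoints(r)
for c in B: print(c.round(1),proj('wrist',[*c/1000,.105],p).round(0))
for c in [(262,206),(336,207),(334,278),(261,277)]: print(onz('wrist',*c,.105,p).round(4))
E
```

```text
888 ((379.4576721191406, -288.01806640625), (52.71503448486328, 61.637062072753906), 68.91128540039062)
[ 341.2 -301.5] [332. 279.]
[ 398.7 -323.7] [337. 195.]
[ 417.7 -274.5] [261. 193.]
[ 360.2 -252.3] [261. 276.]
[ 0.4087 -0.2718  0.105 ]
[ 0.3912 -0.3207  0.105 ]
[ 0.3412 -0.3029  0.105 ]
[ 0.3594 -0.2521  0.105 ]
```

```bash
python3 - <<'E'
from h import *
import json
p={k:np.array(v) for k,v in json.load(open('w1.json')).items()}
c=np.array([.376,-.291]);yw=-.345
ex=np.array([np.cos(yw),np.sin(yw)]);ey=np.array([-np.sin(yw),np.cos(yw)])
for q in [(391,227),(444,216),(494,246),(497,310),(402,262)]:
    w=onz('wrist',*q,.105,p)[:2];w0=onz('wrist',*q,.0,p)[:2];print(q,w.round(3),'local',((w-c)@ex).round(3),((w-c)@ey).round(3),' z0:',((w0-c)@ex).round(3),((w0-c)@ey).round(3))
go([.376,-.291,.16],yw)
E
```

```text
(391, 227) [ 0.365 -0.353] local 0.011 -0.062  z0: -0.013 -0.085
(444, 216) [ 0.36  -0.391] local 0.019 -0.099  z0: -0.001 -0.137
(494, 246) [ 0.327 -0.42 ] local -0.002 -0.138  z0: -0.031 -0.192
(497, 310) [ 0.277 -0.412] local -0.053 -0.147  z0: -0.102 -0.205
(402, 262) [ 0.337 -0.354] local -0.016 -0.072  z0: -0.05 -0.099
now 1.2 [ 0.3741 -0.3006  0.2903] [ 3.1408e+00  4.0000e-04 -3.3340e-01] F [-0.16  0.09 -0.12]
row [-0.0013 -0.0098  0.1303] [0.0008 0.0004 0.0116]
```

Request:
{"name": "move_arm", "arguments": {"moves": [[-0.001,-0.01,0.03,0,0,0.012,30],[-0.001,-0.01,0.06,0,0,0.012,30],[-0.001,-0.01,0.09,0,0,0.012,30],[-0.001,-0.01,0.12,0,0,0.012,30],[-0.001,-0.01,0.14,0,0,0.012,30],[-0.001,-0.01,0.155,0,0,0.012,30],[-0.001,-0.01,0.157,0,0,0.012,30],[-0.001,-0.01,0.157,0,0,0.012,30]]}}

```text
time: 1.87
tcp_pos: [0.3764, -0.2904, 0.1327]
ee_rot: [3.142, 0.002, -0.345]
wrist_force: [-0.2, 0.9, 0.2]
gripper_width: 0.0751
gripper_force: 0.0
```

Request:
{"name": "move_arm", "arguments": {"moves": [[0,0,0,0,0,0,90],[0,0,0,0,0,0,90],[0,0,0,0,0,0,120],[0,0,0,0,0,0,120],[0,0,0,0,0,0,160],[0,0,0,0,0,0,160],[0,0,0,0,0,0,160],[0,0,0,0,0,0,160]], "grip_force": 40}}

```text
time: 2.53
tcp_pos: [0.3779, -0.2898, 0.1347]
ee_rot: [3.141, -0.003, -0.342]
wrist_force: [-0.4, 0.4, 6.0]
gripper_width: 0.0539
gripper_force: 41.6
```

Request:
{"name": "move_arm", "arguments": {"moves": [[0,0,-0.02,0,0,0,160],[0,0,-0.04,0,0,0,160],[0,0,-0.08,0,0,0,160],[0,0,-0.12,0,0,0,160],[0,0,-0.12,0,0,0,160],[0,0,-0.12,0,0,0,160]], "grip_force": 60}}

```text
time: 3.03
tcp_pos: [0.3781, -0.2899, 0.2556]
ee_rot: [3.14, -0.006, -0.342]
wrist_force: [-0.0, 0.8, -2.4]
gripper_width: 0.0536
gripper_force: 63.4
```

```bash
python3 -c "
from h import *
go([.44,-.155,.235],-.025);print(state()['wrist_force'],state()['wrist_torque'])"
```

```text
now 3.0333 [ 0.3781 -0.2899  0.2556] [ 3.1401 -0.0057 -0.342 ] F [-0.    0.84 -2.42]
row [ 0.013  -0.1479  0.0204] [ 0.0024 -0.0054 -0.317 ]
[-0.00332163  0.83690831 -2.42044067] [0.01993312 0.0830033  0.03092448]
```

Request:
{"name": "move_arm", "arguments": {"moves": [[0.004,-0.03,0.01,0,0,-0.1,160],[0.008,-0.06,0.01,0,-0.003,-0.2,160],[0.01,-0.09,0.01,0,-0.005,-0.317,160],[0.013,-0.12,0.01,0.002,-0.005,-0.317,160],[0.013,-0.148,0.01,0.002,-0.005,-0.317,160],[0.013,-0.148,0.01,0.002,-0.005,-0.317,160],[0.013,-0.148,0.01,0.002,-0.005,-0.317,160],[0.013,-0.148,0.01,0.002,-0.005,-0.317,160]]}}

```text
time: 3.7
tcp_pos: [0.4382, -0.1545, 0.2421]
ee_rot: [-3.139, 0.008, -0.025]
wrist_force: [0.4, -0.5, -2.0]
gripper_width: 0.0536
gripper_force: 63.4
```

```bash
python3 -c "
from h import *
go([.44,-.155,.235],-.025)
for n in ('side','top','wrist'):
    p=camera_params(n);im=capture(n)[:,:,::-1];cv2.imwrite(f'pics/{n}2.png',im)
    if n=='wrist':
        np.savez('w2.npz',mtx=p['mtx'],R=p['R'],t=p['t'])
s=cv2.imread('pics/side2.png')[170:370,180:340];t=cv2.imread('pics/top2.png')[140:290,190:330];w=cv2.imread('pics/wrist2.png')
a=cv2.resize(s,None,fx=2.5,fy=3,interpolation=2)
b=cv2.resize(w,(400,300),interpolation=cv2.INTER_AREA);c=cv2.resize(t,(400,300),interpolation=2)
cv2.imwrite('pics/c2.png',np.hstack([a,np.vstack([b,c])]))
"
```

```text
now 3.7 [ 0.4382 -0.1545  0.2421] [-3.1386  0.008  -0.0253] F [ 0.39 -0.49 -1.96]
row [0.0019 0.0005 0.0071] [-0.003   0.008  -0.0003]
```

View pics/c2.png

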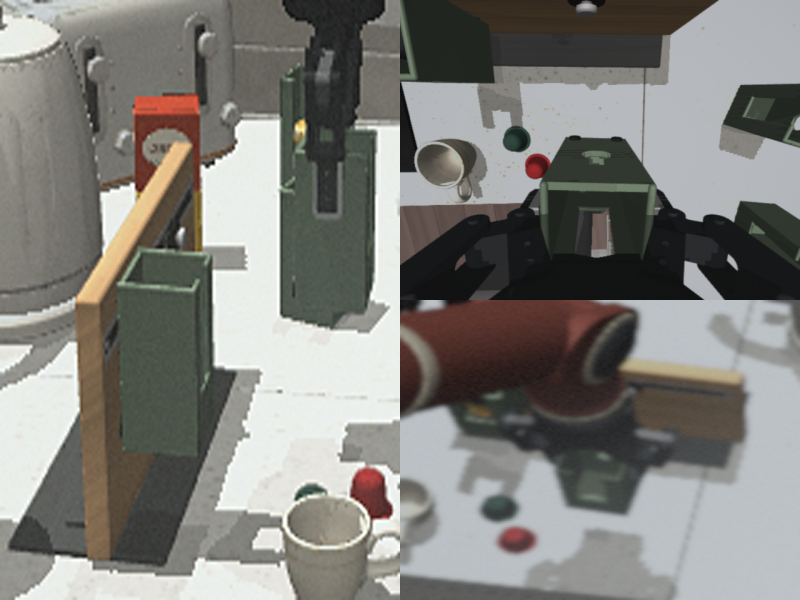

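The composite shows the caddy held upright. In the wrist view (top right, scale 1.6) the stud head is at the top near full-resolution (297,8), and the keyhole is in the caddy's back near (313,250). I'll crop both at full resolution.

```bash
python3 -c "
import cv2,numpy as np
w=cv2.imread('pics/wrist2.png')
a=cv2.resize(w[0:110,140:440],(800,293),interpolation=2)
b=cv2.resize(w[210:320,210:430],(600,300),interpolation=2)
b=cv2.copyMakeBorder(b,0,0,0,200,cv2.BORDER_CONSTANT)
cv2.imwrite('pics/c3.png',np.vstack([a,b]))
"
```

```text
(no output)
```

View pics/c3.png

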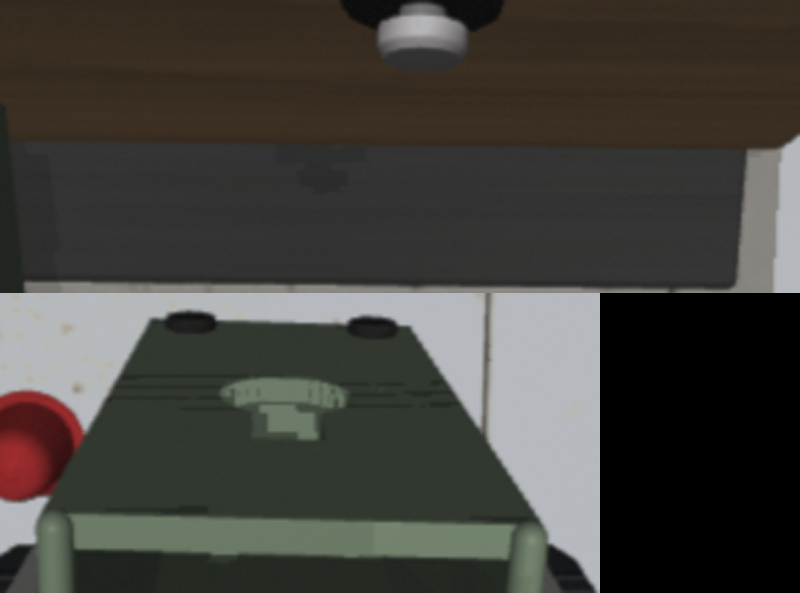

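The crop shows the stud head centred at full-resolution (298.3,16), between crop columns 378 and 467, with the collar spanning 342 to 503. The keyhole's round end is centred near crop (284.5,392), and the caddy back edges run (150,318)–(410,327) at the bottom and (45,512)–(545,527) at the top. The board's bottom edge runs (0,142)–(780,148).

```bash
python3 - <<'E'
from h import *
p=dict(np.load('w2.npz'))
A=lambda u,v:((140+(u+.5)*.375-.5),((v+.5)*.3754-.5))
B=lambda u,v:(210+(u+.5)/2.727-.5,210+(v-293+.5)/2.727-.5)
f=lambda q,z:onz('wrist',*q,z,p)
zu=.2421-.1347
s=state();print(s['tcp_pos'],s['ee_rot'],s['time'])
for n,z,a,b in [('board bottom',.0,A(20,142),A(760,148)),('foot',.004,A(30,282),A(725,288)),('caddy bot',zu,B(160,318),B(405,327)),('caddy top',zu+.105,B(60,514),B(530,524)),('keyhole edges',zu+.056,B(221,392),B(348,398)),('slot',zu+.07,B(253,425),B(320,430)),('bumpers',zu+.01,B(190,322),B(372,328)),('head',.142,A(378,38),A(467,40)),('collar',.142,A(342,5),A(503,5))]:
    P,Q=f(a,z),f(b,z);d=P-Q;print(n,P.round(4),Q.round(4),'mid',((P+Q)/2).round(4),'len',np.hypot(*d[:2]).round(4),'yaw',np.arctan2(-d[0],d[1]).round(4))
E
```

```text
[ 0.43841793 -0.15551409  0.24287146] [-3.13913542  0.00609072 -0.02785258] 3.85
board bottom [ 0.5734 -0.0288  0.    ] [ 0.5657 -0.2428  0.    ] mid [ 0.5695 -0.1358  0.    ] len 0.2142 yaw -0.0355
foot [ 0.5349 -0.0277  0.004 ] [ 0.5275 -0.2334  0.004 ] mid [ 0.5312 -0.1305  0.004 ] len 0.2058 yaw -0.0359
caddy bot [ 0.4627 -0.1288  0.1074] [ 0.4594 -0.1799  0.1074] mid [ 0.461  -0.1544  0.1074] len 0.0512 yaw -0.0643
caddy top [ 0.4632 -0.131   0.2124] [ 0.4608 -0.1815  0.2124] mid [ 0.462  -0.1562  0.2124] len 0.0506 yaw -0.0491
keyhole edges [ 0.4624 -0.1451  0.1634] [ 0.4609 -0.1648  0.1634] mid [ 0.4616 -0.155   0.1634] len 0.0197 yaw -0.0758
slot [ 0.4614 -0.1505  0.1774] [ 0.4604 -0.16    0.1774] mid [ 0.4609 -0.1553  0.1774] len 0.0095 yaw -0.1048
bumpers [ 0.4638 -0.1361  0.1174] [ 0.4616 -0.1722  0.1174] mid [ 0.4627 -0.1542  0.1174] len 0.0362 yaw -0.0605
head [ 0.5552 -0.1441  0.142 ] [ 0.5546 -0.1578  0.142 ] mid [ 0.5549 -0.1509  0.142 ] len 0.0137 yaw -0.0483
collar [ 0.5598 -0.1388  0.142 ] [ 0.5591 -0.1634  0.142 ] mid [ 0.5595 -0.1511  0.142 ] len 0.0245 yaw -0.0285
```

```bash
python3 -c "
from h import *
go([.512,-.1515,.2207],-.007)"
```

```text
now 3.85 [ 0.4384 -0.1555  0.2429] [-3.1391  0.0061 -0.0279] F [-0.38  0.16 -1.86]
row [ 0.0736 -0.006   0.0217] [-0.0025  0.0061 -0.0209]
```

Request:
{"name": "move_arm", "arguments": {"moves": [[0.02,-0.006,0.022,0,0,-0.02,160],[0.04,-0.006,0.022,0,0,-0.02,160],[0.06,-0.006,0.022,0,0,-0.02,160],[0.073,-0.006,0.022,0,0,-0.02,160],[0.073,-0.006,0.022,0,0,-0.02,160],[0.073,-0.006,0.022,0,0,-0.02,160],[0.073,-0.006,0.022,0,0,-0.02,160]]}}

```text
time: 4.43
tcp_pos: [0.5107, -0.1508, 0.2207]
ee_rot: [-3.139, 0.007, -0.007]
wrist_force: [-0.2, -0.3, -1.8]
gripper_width: 0.0539
gripper_force: 63.5
```

```bash
python3 -c "
from h import *
go([.529,-.152,.2207],-.007)
p=camera_params('wrist');w=capture('wrist')[:,:,::-1];cv2.imwrite('pics/wrist3.png',w)
np.savez('w3.npz',mtx=p['mtx'],R=p['R'],t=p['t']);print(state()['tcp_pos'])
print(proj('wrist',[.555,-.151,.142]))
cv2.imwrite('pics/c4.png',cv2.resize(w[140:300,190:440],(800,512),interpolation=2))
"
```

```text
now 4.4333 [ 0.5107 -0.1508  0.2207] [-3.1387  0.007  -0.0068] F [-0.22 -0.28 -1.81]
row [ 0.0183  0.0011 -0.0001] [-0.0029  0.007   0.0001]
[ 0.51078364 -0.15064082  0.22086607]
[317.05262536 198.00871224]
```

View pics/c4.png

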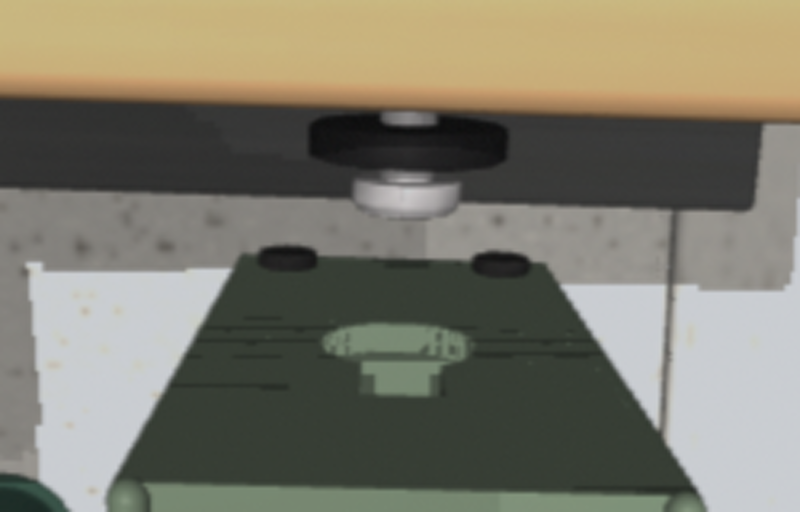

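The stud head spans crop columns 353–461 at row 195, and the keyhole's round end spans 322–475 at row 345. The caddy's back edge now runs nearly parallel to the board.

```bash
python3 - <<'E'
from h import *
p=dict(np.load('w3.npz'))
A=lambda u,v:(190+(u+.5)/3.2-.5,140+(v+.5)/3.2-.5)
f=lambda q,z:onz('wrist',*q,z,p)
zu=.2208-.1347
for n,z,a,b in [('board top edge',.174,A(20,98),A(780,120)),('foot',.004,A(0,189),A(745,209)),('caddy bot',zu,A(245,255),A(540,265)),('caddy top',zu+.105,A(130,484),A(680,492)),('keyhole edges',zu+.056,A(322,343),A(475,347)),('slot',zu+.068,A(360,380),A(441,382)),('head',.142,A(353,190),A(461,194)),('collar',.142,A(308,140),A(508,145)),('bumpers tip',zu+.01,A(287,250),A(500,256))]:
    P,Q=f(a,z),f(b,z);d=P-Q;print(n,'mid',((P+Q)/2).round(4),'len',np.hypot(*d[:2]).round(4),'yaw',np.arctan2(-d[0],d[1]).round(4))
print('head tip v216',f(A(407,217),.142))
E
```

```text
board top edge mid [ 0.5675 -0.1503  0.174 ] len 0.0742 yaw -0.0349
foot mid [ 0.531  -0.1432  0.004 ] len 0.1828 yaw -0.0331
caddy bot mid [ 0.5334 -0.1486  0.0861] len 0.0524 yaw -0.0405
caddy top mid [ 0.5349 -0.1505  0.1911] len 0.0501 yaw -0.0208
keyhole edges mid [ 0.5341 -0.1498  0.1421] len 0.0201 yaw -0.0329
slot mid [ 0.5331 -0.1501  0.1541] len 0.0099 yaw -0.0315
head mid [ 0.5543 -0.151   0.142 ] len 0.0137 yaw -0.0433
collar mid [ 0.5606 -0.1512  0.142 ] len 0.0251 yaw -0.0311
bumpers tip mid [ 0.5368 -0.1489  0.0961] len 0.0359 yaw -0.0347
head tip v216 [ 0.55113536 -0.15100706  0.142     ]
```

Request:
{"name": "move_arm", "arguments": {"moves": [[0.006,0.0005,0,0,0,0,160],[0.012,0.0008,0,0,0,0,160],[0.016,0.001,0,0,0,0,160],[0.018,0.0012,0,0,0,0,160],[0.018,0.0012,0,0,0,0,160],[0.018,0.0012,0,0,0,0,160]]}}

```text
time: 4.98
tcp_pos: [0.5303, -0.1513, 0.2209]
ee_rot: [-3.139, 0.005, -0.005]
wrist_force: [-0.6, 0.6, -1.1]
gripper_width: 0.0534
gripper_force: 63.5
```

Request:
{"name": "move_arm", "arguments": {"moves": [[0.001,0,0,0,0,0,160],[0.002,0,0,0,0,0,160],[0.003,0,0,0,0,0,160],[0.003,0,0,0,0,0,160],[0.003,0,0,0,0,0,160]]}}

```text
time: 5.4
tcp_pos: [0.5333, -0.1513, 0.221]
ee_rot: [-3.139, 0.005, -0.005]
wrist_force: [0.1, -0.2, -1.6]
gripper_width: 0.0536
gripper_force: 63.5
```

Request:
{"name": "move_arm", "arguments": {"moves": [[0.0005,0.0003,0,0,0,0,160],[0.001,0.0005,0,0,0,0,160],[0.001,0.0005,0,0,0,0,160]]}}

```text
time: 5.65
tcp_pos: [0.5344, -0.1519, 0.221]
ee_rot: [-3.139, 0.004, -0.005]
wrist_force: [0.3, 0.8, -1.7]
gripper_width: 0.0539
gripper_force: 63.5
```

Request:
{"name": "move_arm", "arguments": {"moves": [[0.0005,0,0,0,0,0,160],[0.001,0,0,0,0,0,160],[0.001,0,0,0,0,0,160]]}}

```text
time: 5.9
tcp_pos: [0.5349, -0.1519, 0.2209]
ee_rot: [-3.139, 0.006, -0.005]
wrist_force: [-0.7, 0.6, -0.8]
gripper_width: 0.0532
gripper_force: 63.5
```

Request:
{"name": "move_arm", "arguments": {"moves": [[0.0005,0,0,0,0,0,160],[0.001,0,0,0,0,0,160],[0.001,0,0,0,0,0,160]]}}

```text
time: 6.15
tcp_pos: [0.5356, -0.1519, 0.2208]
ee_rot: [-3.139, 0.007, -0.005]
wrist_force: [-2.9, 1.0, -0.3]
gripper_width: 0.0537
gripper_force: 63.6
```

Request:
{"name": "move_arm", "arguments": {"moves": [[0.0005,0,0,0,0,0,160],[0.001,0,0,0,0,0,160],[0.001,0,0,0,0,0,160]]}}

```text
time: 6.4
tcp_pos: [0.5364, -0.1519, 0.2208]
ee_rot: [-3.139, 0.007, -0.005]
wrist_force: [-4.4, 0.2, 0.9]
gripper_width: 0.0537
gripper_force: 63.8
```

Request:
{"name": "move_arm", "arguments": {"moves": [[0.0005,0,0,0,0,0,160],[0.0005,0,0,0,0,0,160],[0.0005,0,0,0,0,0,160]]}}

```text
time: 6.65
tcp_pos: [0.5368, -0.1519, 0.2208]
ee_rot: [-3.138, 0.007, -0.005]
wrist_force: [-5.6, 0.1, 2.5]
gripper_width: 0.0535
gripper_force: 63.9
```

Request:
{"name": "move_arm", "arguments": {"moves": [[0.0005,0,0,0,0,0,160],[0.0005,0,0,0,0,0,160],[0.0005,0,0,0,0,0,160]]}}

```text
time: 6.9
tcp_pos: [0.537, -0.1519, 0.2208]
ee_rot: [-3.138, 0.008, -0.005]
wrist_force: [-6.4, -0.0, 2.0]
gripper_width: 0.0535
gripper_force: 63.9
```

Request:
{"name": "move_arm", "arguments": {"moves": [[0.0003,0,0,0,0,0,160],[0.0003,0,0.001,0,0,0,160],[0.0003,0,0.002,0,0,0,160],[0.0003,0,0.003,0,0,0,160],[0.0003,0,0.003,0,0,0,160]]}}

```text
time: 7.32
tcp_pos: [0.5371, -0.1519, 0.2175]
ee_rot: [-3.138, 0.009, -0.005]
wrist_force: [-5.3, -0.3, 1.2]
gripper_width: 0.0537
gripper_force: 64.0
```

Request:
{"name": "move_arm", "arguments": {"moves": [[0,0,0.001,0,0,0,160],[0,0,0.002,0,0,0,160],[0,0,0.003,0,0,0,160],[0,0,0.003,0,0,0,160]]}}

```text
time: 7.65
tcp_pos: [0.537, -0.1518, 0.2145]
ee_rot: [-3.138, 0.009, -0.005]
wrist_force: [-6.2, 0.3, 0.1]
gripper_width: 0.0536
gripper_force: 63.9
```

Request:
{"name": "move_arm", "arguments": {"moves": [[0.0002,0,0.001,0,0,0,160],[0.0002,0,0.002,0,0,0,160],[0.0002,0,0.003,0,0,0,160],[0.0002,0,0.003,0,0,0,160]]}}

```text
time: 7.98
tcp_pos: [0.5371, -0.1518, 0.2115]
ee_rot: [-3.138, 0.009, -0.006]
wrist_force: [-6.2, 1.2, 0.1]
gripper_width: 0.0534
gripper_force: 63.9
```

Request:
{"name": "move_arm", "arguments": {"moves": [[0,0,0.001,0,0,0,160],[0,0,0.002,0,0,0,160],[0,0,0.003,0,0,0,160],[0,0,0.003,0,0,0,160]]}}

```text
time: 8.32
tcp_pos: [0.5371, -0.1518, 0.2085]
ee_rot: [-3.138, 0.009, -0.006]
wrist_force: [-6.0, 0.1, 1.8]
gripper_width: 0.0534
gripper_force: 63.8
```

Request:
{"name": "move_arm", "arguments": {"moves": [[0,0,0.001,0,0,0,160],[0,0,0.002,0,0,0,160],[0,0,0.003,0,0,0,160],[0,0,0.003,0,0,0,160]]}}

```text
time: 8.65
tcp_pos: [0.5371, -0.1518, 0.2055]
ee_rot: [-3.138, 0.009, -0.006]
wrist_force: [-6.9, 1.2, 2.9]
gripper_width: 0.0536
gripper_force: 63.8
```

Request:
{"name": "move_arm", "arguments": {"moves": [[0,0,0.001,0,0,0,160],[0,0,0.0015,0,0,0,160],[0,0,0.0015,0,0,0,160]]}}

```text
time: 8.9
tcp_pos: [0.5371, -0.1518, 0.2041]
ee_rot: [-3.138, 0.009, -0.005]
wrist_force: [-5.7, 0.4, 2.2]
gripper_width: 0.0536
gripper_force: 63.8
```

Request:
{"name": "move_arm", "arguments": {"moves": [[0,0,0.0005,0,0,0,160],[0,0,0.001,0,0,0,160],[0,0,0.001,0,0,0,160]]}}

```text
time: 9.15
tcp_pos: [0.5371, -0.1518, 0.2031]
ee_rot: [-3.138, 0.009, -0.005]
wrist_force: [-6.1, 0.9, 2.2]
gripper_width: 0.054
gripper_force: 63.7
```

Request:
{"name": "move_arm", "arguments": {"moves": [[0,0,0.0005,0,0,0,160],[0,0,0.0005,0,0,0,160]]}}

```text
time: 9.32
tcp_pos: [0.5371, -0.1518, 0.2027]
ee_rot: [-3.138, 0.009, -0.006]
wrist_force: [-7.1, -0.0, 1.8]
gripper_width: 0.0537
gripper_force: 63.7
```

Request:
{"name": "move_arm", "arguments": {"moves": [[0,0,0.0005,0,0,0,160],[0,0,0.0005,0,0,0,160]]}}

```text
time: 9.48
tcp_pos: [0.5372, -0.1518, 0.2024]
ee_rot: [-3.138, 0.008, -0.006]
wrist_force: [-7.2, 0.8, 3.0]
gripper_width: 0.0537
gripper_force: 63.8
```

Request:
{"name": "move_arm", "arguments": {"moves": [[0,0,0.0005,0,0,0,160],[0,0,0.0005,0,0,0,160]]}}

```text
time: 9.65
tcp_pos: [0.5372, -0.1518, 0.2023]
ee_rot: [-3.138, 0.008, -0.006]
wrist_force: [-7.6, 2.2, 5.3]
gripper_width: 0.0535
gripper_force: 63.9
```

Request:
{"name": "move_arm", "arguments": {"moves": [[0,0,0.0005,0,0,0,160],[0,0,0.0005,0,0,0,160]]}}

```text
time: 9.82
tcp_pos: [0.5372, -0.1518, 0.2021]
ee_rot: [-3.138, 0.008, -0.006]
wrist_force: [-8.9, 0.7, 5.8]
gripper_width: 0.0537
gripper_force: 64.0
```

Request:
{"name": "move_arm", "arguments": {"moves": [[0,0,0.0005,0,0,0,160],[0,0,0.0005,0,0,0,160],[0,0,0.0005,0,0,0,160]]}}

```text
time: 10.07
tcp_pos: [0.5372, -0.1518, 0.202]
ee_rot: [-3.138, 0.008, -0.006]
wrist_force: [-8.0, 1.6, 10.2]
gripper_width: 0.0537
gripper_force: 64.0
```

Request:
{"name": "move_arm", "arguments": {"moves": [[-0.0005,0,0,0,0,0,160],[-0.001,0,0,0,0,0,160],[-0.0013,0,0,0,0,0,160],[-0.0013,0,0,0,0,0,160]], "grip_force": 20}}

```text
time: 10.4
tcp_pos: [0.5369, -0.1518, 0.202]
ee_rot: [-3.139, 0.005, -0.005]
wrist_force: [-6.3, 0.0, 6.1]
gripper_width: 0.0536
gripper_force: 64.0
```

Request:
{"name": "move_arm", "arguments": {"moves": [[-0.0005,0,0,0,0,0,150],[-0.001,0,0,0,0,0,150],[-0.001,0,0,0,0,0,150]], "grip_force": 20}}

```text
time: 10.65
tcp_pos: [0.5367, -0.1518, 0.202]
ee_rot: [-3.139, 0.003, -0.005]
wrist_force: [-6.0, 0.5, 6.6]
gripper_width: 0.054
gripper_force: 63.9
```

Request:
{"name": "move_arm", "arguments": {"moves": [[-0.0005,0,0,0,0,0,150],[-0.001,0,0,0,0,0,150],[-0.001,0,0,0,0,0,150]]}}

```text
time: 10.9
tcp_pos: [0.5365, -0.1518, 0.2019]
ee_rot: [-3.139, 0.001, -0.005]
wrist_force: [-3.6, 0.5, 5.8]
gripper_width: 0.0536
gripper_force: 63.8
```

```bash
python3 -c "
from h import *
s=state();print({k:np.round(s[k],3) for k in('tcp_pos','ee_rot','wrist_force','wrist_torque')})
w=capture('wrist')[:,:,::-1];cv2.imwrite('pics/wrist4.png',w)
si=capture('side')[:,:,::-1];cv2.imwrite('pics/side4.png',si)
a=cv2.resize(w[120:320,170:470],(800,400),interpolation=2)[:, :400*1+400]
cv2.imwrite('pics/c5.png',cv2.resize(np.hstack([w[120:330,190:440],si[120:330,180:330]]),(800,420),interpolation=2))
"
```

```text
{'tcp_pos': array([ 0.536, -0.152,  0.202]), 'ee_rot': array([-3.139e+00,  1.000e-03, -5.000e-03]), 'wrist_force': array([-3.606,  0.523,  5.763]), 'wrist_torque': array([0.083, 0.553, 0.024])}
```

View pics/c5.png

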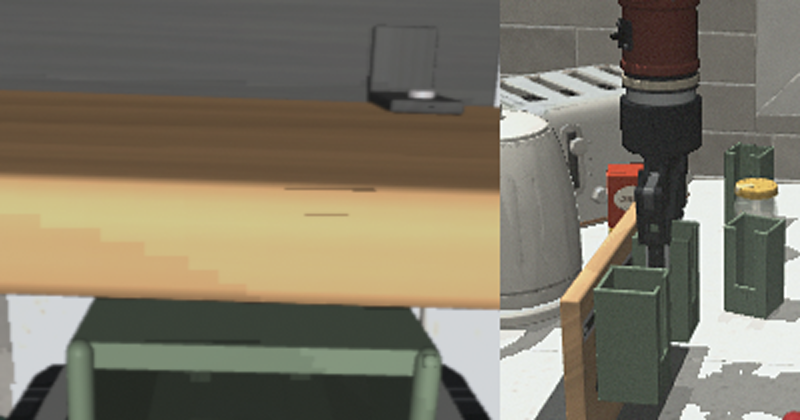

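The caddy hangs close against the board, parallel to it and at the same height and depth as the fixed one. I'll ease off the press before releasing.

Request:
{"name": "move_arm", "arguments": {"moves": [[-0.0005,0,0,0,0,0,150],[-0.001,0,0,0,0,0,150],[-0.001,0,0,0,0,0,150]]}}

```text
time: 11.25
tcp_pos: [0.5359, -0.1517, 0.2019]
ee_rot: [-3.139, 0.0, -0.005]
wrist_force: [-1.2, 1.3, 5.5]
gripper_width: 0.0538
gripper_force: 63.8
```

Request:
{"name": "move_arm", "arguments": {"moves": [[-0.0005,0,0,0,0,0,150],[-0.001,0,0,0,0,0,150],[-0.001,0,0,0,0,0,150]]}}

```text
time: 11.5
tcp_pos: [0.5357, -0.1518, 0.2018]
ee_rot: [-3.139, -0.002, -0.005]
wrist_force: [2.3, 0.1, 4.1]
gripper_width: 0.0536
gripper_force: 63.8
```

Request:
{"name": "move_arm", "arguments": {"moves": [[0.0005,0,0,0,0,0,150],[0.0005,0,0,0,0,0,90],[0.0005,0,0,0,0,0,60],[0.0005,0,0,0,0,0,30],[0.0005,0,0,0,0,0,20],[0.0005,0,0,0,0,0,20],[0.0005,0,0,0,0,0,20]], "grip_force": 20}}

```text
time: 12.08
tcp_pos: [0.5335, -0.1518, 0.2006]
ee_rot: [-3.139, 0.006, -0.005]
wrist_force: [-0.3, -0.6, 0.1]
gripper_width: 0.0785
gripper_force: 0.0
```

```bash
python3 -c "
from h import *
s=state();print({k:np.round(s[k],3) for k in('tcp_pos','ee_rot','wrist_force','gripper_width')})
p=camera_params('wrist');w=capture('wrist')[:,:,::-1];cv2.imwrite('pics/wrist5.png',w)
si=capture('side')[:,:,::-1];cv2.imwrite('pics/side5.png',si)
print(cv2.absdiff(cv2.imread('pics/wrist4.png'),w)[235:300,220:420].mean())
"
```

```text
{'tcp_pos': array([ 0.534, -0.152,  0.201]), 'ee_rot': array([-3.139,  0.006, -0.005]), 'wrist_force': array([-0.335, -0.64 ,  0.113]), 'gripper_width': np.float64(0.079)}
24.128948717948717
```

Released with no contact force. Next I'll retreat straight up and then back.

Request:
{"name": "move_arm", "arguments": {"moves": [[0,0,-0.01,0,0,0,20],[0,0,-0.03,0,0,0,20],[0,0,-0.06,0,0,0,20],[0,0,-0.1,0,0,0,20],[0,0,-0.13,0,0,0,20],[-0.04,0,-0.13,0,0,0,20],[-0.08,0,-0.13,0,0,0,20],[-0.08,0,-0.13,0,0,0,20]]}}

```text
time: 12.85
tcp_pos: [0.4444, -0.1516, 0.3304]
ee_rot: [-3.137, 0.018, -0.009]
wrist_force: [-1.8, 0.5, -1.2]
gripper_width: 0.0787
gripper_force: 0.0
```

```bash
python3 -c "
from h import *
s=state();print({k:np.round(s[k],3) for k in('time','tcp_pos','wrist_force')})
w=capture('wrist')[:,:,::-1];cv2.imwrite('pics/wrist6.png',w);p=camera_params('wrist');np.savez('w6.npz',mtx=p['mtx'],R=p['R'],t=p['t'])
si=capture('side')[:,:,::-1];cv2.imwrite('pics/side6.png',si)
cv2.imwrite('pics/c6.png',np.hstack([cv2.resize(w,(440,330)),cv2.resize(si[170:370,180:380],(330,330),interpolation=2)]))
"
```

```text
{'time': np.float64(12.85), 'tcp_pos': array([ 0.444, -0.152,  0.33 ]), 'wrist_force': array([-1.795,  0.545, -1.162])}
```

View pics/c6.png

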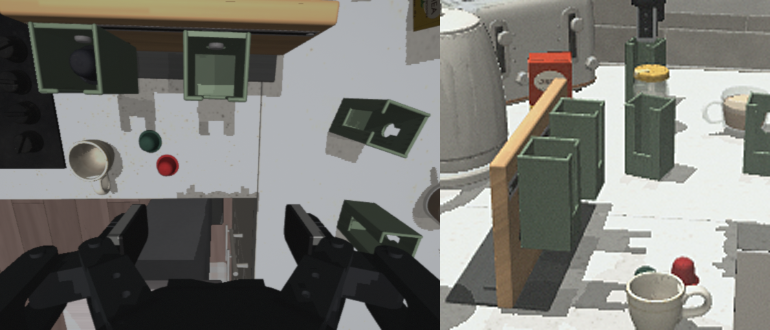

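The wrist view (left) shows the caddy hanging parallel to the board at (217,65), with the gripper clear. In the side view (right) it hangs level behind the fixed caddy, and the cup and jar are undisturbed. Its front-left rim corner is at wrist (188,98) and side (606,109) in the crop. I'll check its height from those.

```bash
python3 - <<'E'
from h import *
s=lambda u,v:((u-440)/1.65+180,v/1.65+170);w=lambda u,v:(u*1.4545,v*1.4545)
for a,b in [((188,98),(604,110)),((187,31),(550,105))]: print(tri([('wrist',*w(*a)),('side',*s(*b))]))
y=-.1495
for z in(.173,.178): print(z,proj('side',[.505,-.124,z]),proj('side',[.559,-.126,z]))
im=cv2.imread('pics/side6.png').astype(int)
# rim line of left wall: brightest greenish row per column
for u in (262,266,270,274): 
    col=im[215:250,u];g=col[:,1]-col[:,2];print(u,[(215+i,int(col[i,1]),int(g[i])) for i in range(35) if g[i]>8][:6])
E
```

```text
(array([ 0.50862221, -0.12883555,  0.18047197]), [np.float64(0.010009743942470032), np.float64(0.01000974394247031)])
(array([ 0.56468728, -0.12935476,  0.18431357]), [np.float64(0.0040257858064875925), np.float64(0.0040257858064878405)])
0.173 [275.57686855 241.37599167] [247.34266568 239.56227495]
0.178 [275.5494553  238.88515112] [247.26614444 237.08286474]
262 [(230, 148, 15), (231, 80, 9), (233, 83, 9), (234, 86, 9), (236, 81, 10), (239, 161, 19)]
266 [(230, 180, 15), (231, 90, 11), (235, 87, 10), (236, 82, 9), (238, 76, 10), (239, 200, 16)]
270 [(230, 205, 18), (231, 112, 13), (232, 78, 9), (234, 87, 10), (237, 82, 9), (239, 170, 19)]
274 [(230, 229, 11), (231, 130, 15), (232, 79, 9), (234, 87, 12), (235, 86, 9), (236, 85, 10)]
```

```bash
python3 - <<'E'
from h import *
p=camera_params('wrist');w=capture('wrist')[:,:,::-1];si=capture('side')[:,:,::-1].astype(int)
cv2.imwrite('pics/wrist7.png',w);print(p['t']-camera_params('wrist')['t'])
for u in(258,264,270): print('side',u,[(v,int(si[v,u,1])) for v in range(236,246)])
# our left rim line on wall y~-.124: project at z candidates
for z in(.171,.173,.176): print(z,[np.round(proj('side',[x,-.1235-.034*(x-.53),z]),1).tolist() for x in(.515,.53,.545)],'wrist back corners',proj('wrist',[.5583,-.1235,z],p).round(1),proj('wrist',[.5565,-.1775,z],p).round(1))
f=w.astype(int);m=((f[...,1]>f[...,2]+10)&(f[...,1]>90)).astype(np.uint8)
for v in range(30,75,3):
    xs=np.nonzero(m[v,240:390])[0]+240
    if len(xs):print('wrist',v,xs.min(),xs.max(),len(xs))
E
```

```text
[ 0.00085992 -0.00377106  0.00018146]
side 258 [(236, 78), (237, 82), (238, 107), (239, 132), (240, 85), (241, 79), (242, 85), (243, 84), (244, 80), (245, 80)]
side 264 [(236, 83), (237, 80), (238, 79), (239, 171), (240, 101), (241, 80), (242, 84), (243, 80), (244, 84), (245, 85)]
side 270 [(236, 84), (237, 85), (238, 85), (239, 169), (240, 122), (241, 80), (242, 84), (243, 84), (244, 86), (245, 83)]
0.171 [[270.2, 242.3], [262.3, 241.8], [254.5, 241.3]] wrist back corners [266.2  71.1] [359.7  73.7]
0.173 [[270.2, 241.3], [262.3, 240.8], [254.5, 240.3]] wrist back corners [265.7  70.4] [360.1  73.1]
0.176 [[270.2, 239.8], [262.3, 239.3], [254.4, 238.8]] wrist back corners [265.1  69.5] [360.7  72.2]
wrist 66 268 282 15
wrist 69 268 361 94
wrist 72 268 362 95
```

```bash
python3 -c "
from plant import *
print(state()['time'],state()['wrist_force']);print(sign_off())"
```

```text
13.05 [-0.11480637 -0.32151066  0.97424636]
the job is handed in; nothing more can be done
None
```

The caddy is hung on the free stud: it slid down to a firm stop, held at the head against a light pull, and was then released and handed in at about 13 s, with readings never above about 13 N and cup and jar untouched.

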